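# Hang the ink-cap plate on the twin-peg stand

## Task

Pick up the ink-cap plate by its grip fin and hang it on the stand by its two holes, so that both pegs come up through the holes together and the plate lies fully home, flat on the peg carriage; then let go of it. The carriage is clamped at some unmeasured place along its rail, so feel for the pegs gently, never press hard on them or let the plate drop, and leave everything else on the table where it is.

Things in the scene. Friction and masses are not known exactly. Their poses are not given: they have to be found in the camera images.
- plate: Ink-cap plate, dark steel, 70 (x) x 150 (y) x 5 mm, 0.2-0.4 kg, flat on the table; origin: centre of underside, z up. Through holes at y = +55 and -55, x = 0, each 13 mm along x, 11 along y. Grip fin upright in the middle, 12 mm thick (x), 50 long (y), top 45 mm above the underside. Four white caps 18 mm across at x +/-22, y +/-38, tops 17 mm up. Same after a half turn.
- stand: Fixed grey stand: foot 100 (x) x 200 mm (y), two columns, a rail with top at 90 mm; origin: centre of the foot's underside, z up. On the rail is clamped a steel carriage block 56 x 150 x 14 mm with two upright steel pegs, 110 mm apart along y at x = 0, 8 mm diameter, 1 mm chamfer, tips 18 mm above the block's flat top (122 mm above the table). Its clamp must not take more than 40 N from the plate, bumps included.
- stand_seat (a point): Zero point of the rail, fixed on the stand (stand's axes; x = 0, y = -19 mm on it), 104 mm above the table, level with the carriage's top, where the hung plate's underside must lie. The carriage's middle is clamped anywhere from 5 to 33 mm to the +y side of this point, NOT in this reading: feel or look for the pegs, 55 mm either side of its middle. Light pushes do not shift it.
- soap_bottle: bystander: green squeeze bottle, 68 mm across, 150 mm tall
- ink_a: bystander: small black ink bottle with white cap, 26 mm across, 55 mm tall, standing between plate and stand
- ink_b: bystander: red ink bottle, 32 mm across, 70 mm tall
- paper_cup: bystander: white cup, 66 mm across, 70 mm tall
- machine: bystander: brass tattoo machine lying down, about 120 x 28 mm, 46 mm tall
- razor: bystander: blue razor lying flat, 112 x 42 x 8 mm
- tape_roll: bystander: roll of paper tape, 70 mm across, 25 mm tall
Mind the look-alikes: they are no part of the job. What is meant by the plate is not blue or purple, and is the larger of those in its own colour.

How it is judged:
On the way, in this order (a step that is already met when the one before it is completed fails the run):
1. the plate is lifted clear of the table, above the pegs (height (world z) of plate above 0.125 m), for 0.2 s.
2. the plate is fully home on both pegs (z of plate in the frame of stand_seat between -0.002 and 0.002 m and x of plate in the frame of stand_seat between -0.008 and 0.008 m and y of plate in the frame of stand_seat between 0 and 0.038 m and angle between plate's own z axis and vertical below 0.03 rad and angle between the y axis of plate and the y axis of stand, either way round below 0.06 rad), for 0.2 s.
At the end, for the whole second after the job is handed in: The plate's underside is within 2 mm of the carriage top (it can be so only with both pegs through the holes), its centre 0 to 38 mm to the +y side of the rail's zero point and within 8 mm of it along x, tilted less than 0.03 rad, its long axis within 0.06 rad of the stand's, at rest and released (all of step 2 and linear speed of plate below 0.01 m/s and contact force between the fingers and plate below 0.1 N); the robot touches nothing.
It fails at once if the plate presses on the stand with more than 40 N (contact force between plate and stand above 40 N).
It fails at once if the plate is dropped onto the stand (faster than 0.45 m/s between the peg tips and the seat) (horizontal distance between plate and stand_seat below 0.05 m and z of plate in the frame of stand_seat below 0.017 m and linear speed of plate above 0.45 m/s).
It fails at once if a bystander is moved more than 30 mm (distance of any of soap_bottle, ink_a, ink_b, paper_cup, machine, razor, tape_roll from where it was at the start of the episode above 0.03 m).
It also fails if it takes over 70 s, if anything falls off the work surface, if the arm or the gripper's body presses on something with over 40 N, if the wrist force passes 120 N, or if a joint passes its speed limit or range.

## Robot

A 7-joint arm with a two-finger parallel gripper is mounted at the origin on the work surface. World frame = base frame: x ahead of the robot, y to its left, z up, the work surface at z = 0. Lengths are in m, angles in rad, forces in N, time in s.
With the tool pointing down it reaches from about 0.35 to 0.9 m from the base axis. Payload 8.1 kg.
Tool frame: the origin (TCP) lies at the very end of the fingers, on their centre line; the grasp point (between the pads) lies 19 mm behind it; z points along the fingers, y is the line along which they close (so a half turn about z gives the same grasp; the last joint's range is limited). The gripper opens to 92 mm and grips with 3 to 60 N. Pads are 19 mm wide; open, the fingers measure 130 mm over their backs; the gripper's body (75 mm by 190 mm) begins 47 mm behind the grasp point.
Start: joints at [1.015, 0.434, 0.025, 1.573, -0.012, 1.134, -0.075], TCP at [0.273, -0.562, 0.227] pointing down, gripper open.
Joint ranges: [-2.62, 2.62], [-0.44, 2.09], [-1.27, 1.32], [0.08, 2.57], [-1.32, 4.46], [0.12, 2], [-2.74, 2.74]. Speed limits (rad/s): [2.22, 2.22, 3.01, 3.01, 3.14, 3.14, 3.14].

## Interface

Orientations are given as a rotation vector (axis times angle).
In Python, from cell import readout, cams, job gives the robot as it stands.
- The arm moves only by the tool drive_tool, never from a script. Its argument "commands" is a list of rows, each a list of 3 entries, a list of its own where there are three numbers: the turn, a rotation vector about the tool's x, y, z in rad, then the shift along the tool's x, y, z in cm, then the gripper's target within -1 to 1 (fully open at 1, half-way at 0, shut at -1). A call has 1 to 20 rows; each row is the pose to reach, as a shift and turn from the pose commanded when the call began, along the tool's axes at that moment; what a row does not reach only later rows make up. A row lasts 1/12 s, in which the tool goes at most 41.7 mm and 7.16 degrees, less where a joint would pass 70% of its speed; a pose out of reach is approached as far as the arm can. A call with a gripper value outside its range is refused whole. The fingers move at their own pace and stop on an object; "newtons" is the grip in N (left out, the last holds). Time passes only in rows, so rows that repeat a pose let the fingers close. It gives the time, the measured TCP pose, the force, the opening and the grip force at its end, in the units of the state.
- readout.observe(): the state, without advancing time (a new reading comes with each control period).
- cams.get_image(name): name is "side" or "top" or "wrist"; returns the picture (400x640x3 uint8, blue, green, red); there is no depth.
- cams.camera_info(name): a dict with "camera_matrix" (3x3 intrinsics, pixels), "R" (3x3) and "t" (3): a world point X has camera coordinates R X + t. Camera axes: x right, y down, z forward; pixel columns grow to the right and rows downward; lengths in m; the calibration is good to about 2 mm. The wrist camera is an equidistant fisheye: a pixel r from the principal point sees the ray r / f radians off the axis. A picture is of the moment at which its call begins: read the wrist's pose just before it. camera_info takes no time and is no camera call; for the wrist camera it gives the pose at the moment of the call.
- job.sign_off(): hands the job in; it is judged then, once.
The state is a dict: "clock": time; "joints": joint angles; "dq": joint speeds; "joint_efforts": joint torques, N m; "position": TCP position; "ee_rot": TCP orientation; "force": force on the tool from outside, world axes, zero at the start; "ft_torque": the same for the moment, N m; "width": opening from 0.0 (shut) to 1.0 (fully open); "gripper_force": force on a finger pad.
Only numpy, scipy, OpenCV 4.12 (cv2) and the standard library are available. Lean on these libraries where they do the work, as an engineer would, in place of code of your own. Each camera call takes 0.05 s, during which the arm holds its last target. There are 200 camera calls.

## Working session

There is one attempt and no reset: what is moved stays moved. The work goes in short steps, Python scripts to look and compute and a tool call to move; the robot and the scene stay as the last step left them, time stands still between calls to the robot, and variables do not carry over. Pictures are saved under pics/ and viewed, at most 10 in all, crops included, and the job is handed in when it is done.

Besides the shell and the picture viewer there is one more tool, called after "Call:" as name(argument=value, ...), one argument or row to a line, values as JSON. drive_tool: Moves the arm, as the interface text tells. Its arguments: {"type":"object","properties":{"commands":{"type":"array"},"newtons":{"type":"number"}},"required":["commands"]}

```bash
mkdir -p pics; ls
python3 - <<'E'
from cell import readout,cams,job
import cv2,numpy as np
print(readout.observe())
for n in("top","side"):
    im=cams.get_image(n); cv2.imwrite(f"pics/{n}0.png",im)
    print(n,cams.camera_info(n))
print(cams.camera_info("wrist"))
E
```

```text
pics
{'clock': 0.0, 'joints': array([ 1.01537479,  0.43523898,  0.02497558,  1.57409122, -0.01159933,
        1.13400656, -0.07508622]), 'dq': array([ 0.00020773, -0.00083834, -0.00109949,  0.00084389, -0.00104986,
        0.00034482,  0.00078564]), 'joint_efforts': array([ 8.10121037e-04, -6.67842436e+01,  9.85311382e-01, -3.14449096e+01,
       -6.05119555e-02,  4.30754106e-02,  9.50753792e-05]), 'position': array([ 0.27316235, -0.56157443,  0.22593735]), 'ee_rot': array([-3.05995453e+00, -7.04799192e-01,  7.85927598e-04]), 'force': array([ 0.10602136,  0.57422912, -0.34320479]), 'ft_torque': array([-0.04886142, -0.04316781,  0.03670582]), 'gripper_force': 0.0, 'width': 1.00177581013123}
top {'camera_matrix': array([[493.24098905,   0.        , 315.23129621],
       [  0.        , 493.24098905, 190.64810537],
       [  0.        ,   0.        ,   1.        ]]), 'R': array([[ 2.06570715e-03, -9.99997860e-01, -1.10879131e-04],
       [-9.93638602e-01, -2.04008603e-03, -1.12597369e-01],
       [ 1.12596902e-01,  3.42766976e-04, -9.93640690e-01]]), 't': array([-0.17007801,  0.53720716,  1.44245433])}
side {'camera_matrix': array([[505.70593743,   0.        , 312.95001974],
       [  0.        , 505.70593743, 197.27895951],
       [  0.        ,   0.        ,   1.        ]]), 'R': array([[-0.94450618, -0.32847942,  0.003058  ],
       [-0.20764485,  0.58979457, -0.78040117],
       [ 0.25454213, -0.7377287 , -0.62527167]]), 't': array([0.46847057, 0.2765478 , 1.02961204])}
{'camera_matrix': array([[309.70691629,   0.        , 320.23979137],
       [  0.        , 309.70691629, 195.7246928 ],
       [  0.        ,   0.        ,   1.        ]]), 'R': array([[ 0.43653829, -0.89968473, -0.00130608],
       [-0.86505928, -0.42013557,  0.27415058],
       [-0.24719782, -0.11854739, -0.96168589]]), 't': array([-0.62355298, -0.03424576,  0.38951361])}
```

View pics/top0.png

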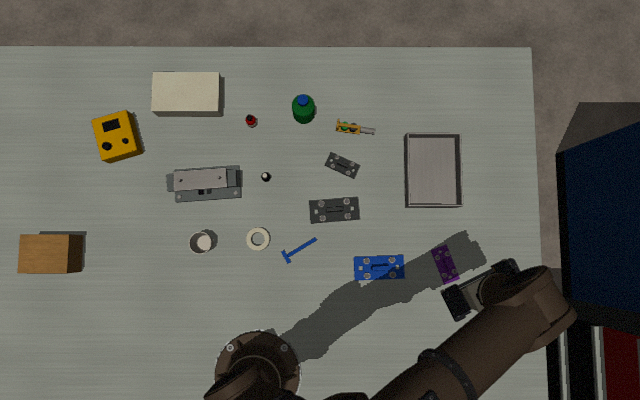

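View pics/side0.png

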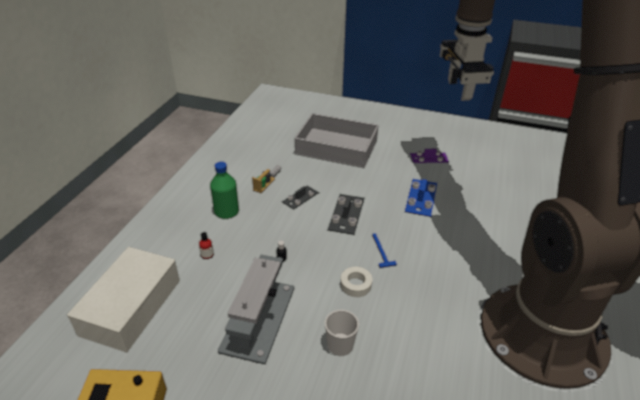

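The top view shows the large dark plate at about (334,210), with the smaller dark look-alike at (342,165). The stand is at (205,183), with ink_a between them at (265,176). The side view agrees. Next I'll measure the plate and the carriage.

```bash
cat > h.py <<'E'
import numpy as np,cv2
from cell import readout,cams,job
from scipy.spatial.transform import Rotation as Ro
def ray(ci,px,fish=False):
    K=ci["camera_matrix"];u=(np.atleast_2d(px).astype(float)-K[:2,2])/K[0,0]
    if fish:
        r=np.linalg.norm(u,axis=1,keepdims=True);d=np.hstack([u/np.maximum(r,1e-9)*np.sin(r),np.cos(r)])
    else: d=np.hstack([u,np.ones((len(u),1))])
    return -ci["R"].T@ci["t"],d@ci["R"]
def plane(ci,px,z,fish=False):
    o,d=ray(ci,px,fish);return o+d*((z-o[2])/d[:,2:])
def proj(ci,X,fish=False):
    c=np.atleast_2d(X)@ci["R"].T+ci["t"];K=ci["camera_matrix"]
    if fish:
        r=np.linalg.norm(c[:,:2],axis=1,keepdims=True);return c[:,:2]/r*np.arctan2(r,c[:,2:])*K[0,0]+K[:2,2]
    return c[:,:2]/c[:,2:]*K[0,0]+K[:2,2]
def rect(mask,near):
    cs,_=cv2.findContours(mask.astype(np.uint8),cv2.RETR_EXTERNAL,cv2.CHAIN_APPROX_NONE)
    cs=[c for c in cs if cv2.contourArea(c)>60]
    return min(cs,key=lambda c:np.linalg.norm(c.reshape(-1,2).mean(0)-near)).reshape(-1,2)
def wrect(P):
    (c,s,a)=cv2.minAreaRect((P[:,:2]*1000).astype(np.float32));
    if s[0]<s[1]: s=s[::-1];a+=90
    return np.array(c)/1000,s,a   # centre m, size mm, long axis angle deg
def move(p,yaw):  # world TCP target and tool-y world yaw -> shift/turn in tool axes
    s=readout.observe();R=Ro.from_rotvec(s["ee_rot"]).as_matrix()
    y=np.array([np.cos(yaw),np.sin(yaw),0]);
    if y@R[:,1]<0:y=-y
    z=np.array([0,0,-1.]);T=np.c_[np.cross(y,z),y,z]
    print("turn",Ro.from_matrix(R.T@T).as_rotvec().round(4),"shift cm",(R.T@(np.array(p)-s["position"])*100).round(2))
E
python3 - <<'E'
from h import *
im=cv2.imread("pics/top0.png");ci=cams.camera_info("top");g=im.max(2).astype(int)
b=cv2.resize(im[150:240,150:390],None,fx=3.3,fy=3.3,interpolation=cv2.INTER_CUBIC)
cv2.imwrite("pics/c0.png",b)
m=cv2.morphologyEx((g<90).astype(np.uint8),cv2.MORPH_CLOSE,np.ones((5,5)))
P=plane(ci,rect(m,(334,210)),0.004);print("plate",wrect(P))
print(im[183,200],im[190,236],im[175,215],im[160,215],im[210,320],im[181,180])
E
```

```text
plate (array([ 0.48323584, -0.22616611]), (150.1285858154297, 71.26224517822266), 94.8769474029541)
[114 117 126] [87 93 88] [114 122 125] [124 134 131] [51 55 51] [32 34 38]
```

View pics/c0.png

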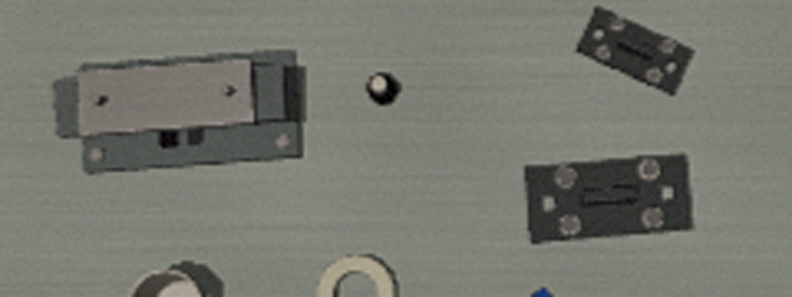

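The crop shows the carriage as a pinkish plate at crop (78–252, 58–137), with pegs near (101,100) and (230,91). The plate's holes are at (548,204) and (668,192) and its fin is at (610,195).

Run:
```python
from h import *
im=cv2.imread("pics/top0.png");ci=cams.camera_info("top").copy()
f=cv2.resize(im,None,fx=4,fy=4,interpolation=cv2.INTER_CUBIC)
f=cv2.GaussianBlur(f,(0,0),3).astype(int)
m=(f[...,2]-f[...,1]>2)&(f[...,2]-f[...,0]>6)&(f.max(2)>70)
m=cv2.morphologyEx(m.astype(np.uint8),cv2.MORPH_OPEN,np.ones((21,21)))
m=cv2.morphologyEx(m,cv2.MORPH_CLOSE,np.ones((25,25)))
q=rect(m,(200*4,179*4))/4.-0.375
c,s,a=wrect(plane(ci,q,0.104));print("carriage",c,s,a)
# pegs: darkest blobs in carriage
g=im.max(2)
for u,v in((180.6,180.3),(219.7,177.6)):
    u0,v0=int(u),int(v);print(g[v0-3:v0+5,u0-4:u0+6])
P=plane(ci,[(180.6,180.3),(219.7,177.6)],0.115);print(P,P.mean(0),np.linalg.norm(P[0]-P[1]),np.degrees(np.arctan2(*(P[0]-P[1])[[1,0]])))
# plate holes
Hh=plane(ci,[(150+548/3.3,150+204/3.3),(150+668/3.3,150+192/3.3)],0.004);print(Hh,Hh.mean(0))
move((0.483,-0.226,0.12),np.radians(4.9))
```

```text
carriage [0.56123145 0.15964139] (149.10557556152344, 54.98167037963867) 94.70608425140381
[[122 118 120 120 123 120 119 121 121 119]
 [121 115 112 118 117 123 114 119 117 120]
 [116 110 120 113  64  54  84 121 120 119]
 [122 114 114 105  42  35  73 124 119 121]
 [122 122 107  72  38  79 119 127 122 118]
 [125 115 119 115 111 113 122 117 116 119]
 [121 122 122 119 120 119 123 117 120 121]
 [120 119 120 120 122 118 122 122 123 119]]
[[125 126 125 128 126 125 126 127 126 131]
 [125 125 125 116 126 127 126 124 121 129]
 [121 123 117 117  73  83 131 124 125 131]
 [129 125 116 121  75  47  85 126 125 124]
 [125 122 115  84  42  78 125 129 129 131]
 [122 127 126 118 104 122 127 123 126 128]
 [124 122 124 125 125 129 126 120 124 126]
 [125 125 122 125 125 123 123 122 126 125]]
[[0.55655035 0.21071529 0.115     ]
 [0.56446173 0.10063587 0.115     ]] [0.56050604 0.15567558 0.115     ] 0.11036334101466938 94.11076482787969
[[ 0.47609714 -0.17160396  0.004     ]
 [ 0.48734938 -0.28167173  0.004     ]] [ 0.48172326 -0.22663784  0.004     ]
turn [-1.3000e-03 -8.0000e-04 -1.2036e+00] shift cm [ 33.55 -20.99  10.63]
```

Call:
drive_tool(
  commands=[
    [[0,0,-0.4],[8,-5,0],1],
    [[0,0,-0.8],[16,-10,0],1],
    [[0,0,-1.2],[25,-15.5,0],1],
    [[0,0,-1.204],[33.5,-21,5],1],
    [[0,0,-1.204],[33.5,-21,8],1],
    [[0,0,-1.204],[33.5,-21,8],1],
    [[0,0,-1.204],[33.5,-21,8],1],
    [[0,0,-1.204],[33.5,-21,8],1],
    [[0,0,-1.204],[33.5,-21,8],1],
    [[0,0,-1.204],[33.5,-21,8],1],
    [[0,0,-1.204],[33.5,-21,8],1],
    [[0,0,-1.204],[33.5,-21,8],1],
    [[0,0,-1.204],[33.5,-21,8],1],
    [[0,0,-1.204],[33.5,-21,8],1],
    [[0,0,-1.204],[33.5,-21,8],1],
    [[0,0,-1.204],[33.5,-21,8],1],
  ],
)

```text
clock: 1.43
position: [0.4824, -0.2279, 0.147]
ee_rot: [2.126, 2.312, -0.001]
force: [-0.2, 0.4, 0.1]
width: 1.002
gripper_force: 0.0
```

Run:
```python
from h import *
s=readout.observe();print(s["clock"],s["position"],s["joints"].round(2))
ci=cams.camera_info("wrist");im=cams.get_image("wrist");cv2.imwrite("pics/w1.png",im)
print(proj(ci,[[0.483,-0.226,.045],[0.4765,-0.1715,.005],[.4875,-.2815,.005]],True))
```

```text
1.4333 [ 0.48235711 -0.22792194  0.14699603] [ 0.61  0.4  -0.36  1.87  0.18  0.9   0.25]
[[322.14850631 193.9953919 ]
 [319.87581708 127.74701738]
 [321.71788072 234.88170483]]
```

View pics/w1.png

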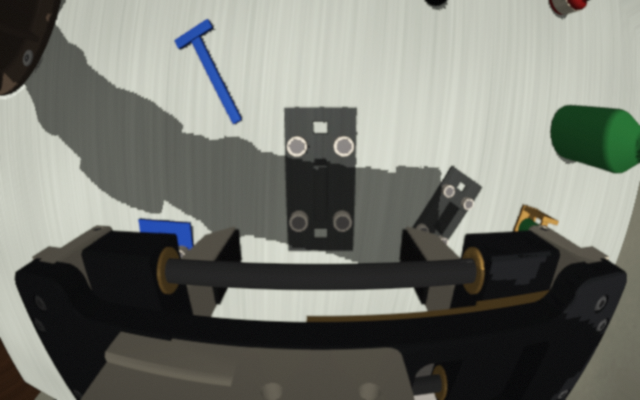

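The wrist view shows the plate's holes at (320,128) and (321,234), as predicted, so I'll descend and grip the fin.

Call:
drive_tool(
  commands=[
    [[0,0,0],[0.1,0,4],1],
    [[0,0,0],[0.1,0,8],1],
    [[0,0,0],[0.1,0,10.5],1],
    [[0,0,0],[0.1,0,12.5],1],
    [[0,0,0],[0.1,0,13.4],1],
    [[0,0,0],[0.1,0,13.4],1],
    [[0,0,0],[0.1,0,13.4],-1],
    [[0,0,0],[0.1,0,13.4],-1],
    [[0,0,0],[0.1,0,13.4],-1],
    [[0,0,0],[0.1,0,13.4],-1],
    [[0,0,0],[0.1,0,13.4],-1],
    [[0,0,0],[0.1,0,13.4],-1],
    [[0,0,0],[0.1,0,13.4],-1],
    [[0,0,0],[0.1,0,13.4],-1],
    [[0,0,0],[0.1,0,13.4],-1],
    [[0,0,0],[0.1,0,13.4],-1],
  ],
  newtons=35,
)

```text
clock: 2.82
position: [0.4827, -0.2256, 0.0127]
ee_rot: [-2.124, -2.315, 0.0]
force: [-0.8, 0.9, 0.6]
width: 0.329
gripper_force: 0.0
```

Call:
drive_tool(
  commands=[
    [[0,0,0],[0,0,0],-1],
    [[0,0,0],[0,0,0],-1],
    [[0,0,0],[0,0,0],-1],
    [[0,0,0],[0,0,0],-1],
    [[0,0,0],[0,0,0],-1],
    [[0,0,0],[0,0,0],-1],
    [[0,0,0],[0,0,0],-1],
    [[0,0,0],[0,0,0],-1],
  ],
)

```text
clock: 3.48
position: [0.4825, -0.2257, 0.0127]
ee_rot: [-2.124, -2.315, 0.0]
force: [-0.9, -0.4, 0.4]
width: 0.13
gripper_force: 35.0
```

Call:
drive_tool(
  commands=[
    [[0,0,0],[0,0,-0.5],-1],
    [[0,0,0],[0,0,-2],-1],
    [[0,0,0],[0,0,-4],-1],
    [[0,0,0],[0,0,-7],-1],
    [[0,0,0],[0,0,-10],-1],
    [[0,0,0],[0,0,-13],-1],
    [[0,0,0],[0,0,-16],-1],
    [[0,0,0],[0,0,-18],-1],
    [[0,0,0],[0,0,-19],-1],
    [[0,0,0],[0,0,-19],-1],
    [[0,0,0],[0,0,-19],-1],
    [[0,0,0],[0,0,-19],-1],
    [[0,0,0],[0,0,-19],-1],
  ],
)

```text
clock: 4.57
position: [0.4817, -0.2253, 0.201]
ee_rot: [-2.122, -2.313, 0.002]
force: [1.1, 0.4, -2.7]
width: 0.127
gripper_force: 35.0
```

Run:
```python
from h import *
s=readout.observe();print(s["clock"],s["position"],s["force"],s["ft_torque"],s["joints"].round(2))
ci=cams.camera_info("wrist");im=cams.get_image("wrist");cv2.imwrite("pics/w2.png",im)
move((0.561,0.158,0.203),np.radians(4.4))
```

```text
4.5667 [ 0.48170063 -0.22534851  0.20096405] [ 1.05657642  0.41302424 -2.71422387] [-0.02413957 -0.10795448 -0.03131111] [ 0.63  0.34 -0.37  1.81  0.14  1.02  0.28]
turn [-0.0025 -0.0014  0.0092] shift cm [37.52 11.18 -0.16]
```

View pics/w2.png

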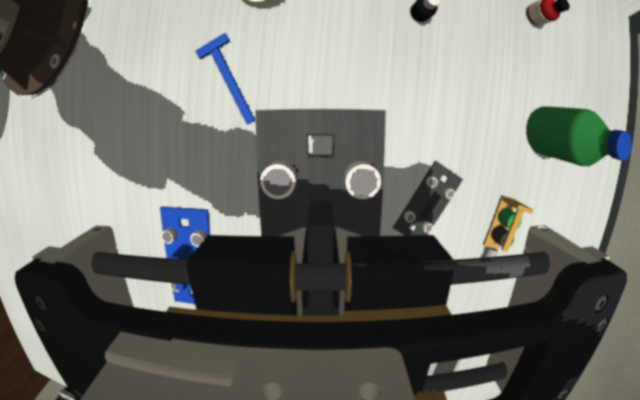

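The plate hangs level in the grip, with the near hole visible at (320,145). I'll move partway so the wrist camera can see both pegs.

Call:
drive_tool(
  commands=[
    [[0,0,0],[1,0.5,0],-1],
    [[0,0,0],[3,1.5,0],-1],
    [[0,0,0],[5.5,3,0],-1],
    [[0,0,0],[8.5,4.7,0],-1],
    [[0,0,0],[11.5,6.5,0],-1],
    [[0,0,0],[14.5,8.2,0],-1],
    [[0,0,0],[17.5,9.8,0],-1],
    [[0,0,0],[19.5,10.8,0],-1],
    [[0,0,0.009],[20,11.2,0],-1],
    [[0,0,0.009],[20,11.2,0],-1],
    [[0,0,0.009],[20,11.2,0],-1],
    [[0,0,0.009],[20,11.2,0],-1],
  ],
)

```text
clock: 5.62
position: [0.5766, -0.0183, 0.2023]
ee_rot: [-2.136, -2.304, 0.002]
force: [-0.3, -0.1, -2.9]
width: 0.124
gripper_force: 35.0
```

Run:
```python
from h import *
s=readout.observe();print(s["clock"],s["position"],s["force"],s["joints"].round(2))
ci=cams.camera_info("wrist");im=cams.get_image("wrist");cv2.imwrite("pics/w3.png",im)
print(proj(ci,[[.5565,.2107,.122],[.5645,.1006,.122],[.5565,.2107,.104],[.5645,.1006,.104]],True))
```

```text
5.6167 [ 0.57657692 -0.01825511  0.20226361] [-0.26373604 -0.09948657 -2.8578035 ] [ 0.25  0.42 -0.43  1.7   0.19  1.07 -0.17]
[[317.76381302 -70.18630568]
 [317.30037568  51.30567016]
 [317.93035014 -59.96777679]
 [317.52541653  55.31328499]]
```

View pics/w3.png

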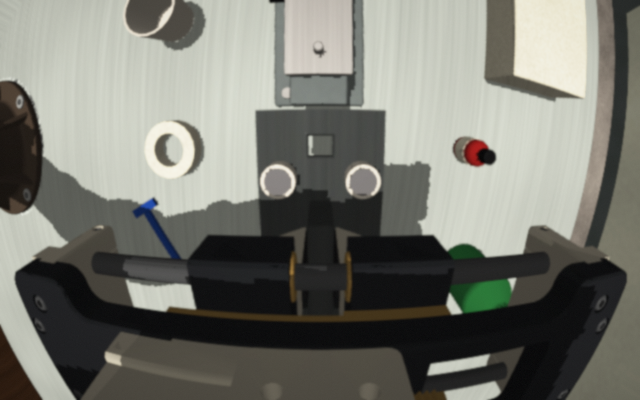

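Run:
```python
from h import *
im=cv2.imread("pics/w3.png")
a=cv2.resize(im[20:80,280:360],None,fx=7,fy=7,interpolation=cv2.INTER_CUBIC)
cv2.imwrite("pics/c3.png",a)
```

```text
(no output)
```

View pics/c3.png

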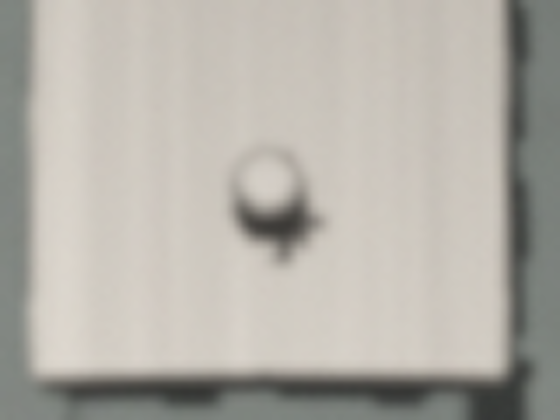

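The crop shows the peg tip at crop (270,180), which is image (318.2,45.3). The carriage's front corners are at crop (32,375) and (508,378).

Run:
```python
from h import *
im=cv2.imread("pics/w3.png");ci=cams.camera_info("wrist")
s=readout.observe();print(s["position"])
pk=plane(ci,[(318.2,45.3)],.122,True)[0];print("peg",pk)
c=plane(ci,[(284.2,73.2),(352.2,73.6)],.104,True);print("corners",c)
e=c[0]-c[1];e/=np.linalg.norm(e);n=np.array([e[1],-e[0],0]);n*=np.sign(n[1]);print("mid from edge",c.mean(0)+.075*n,"edge dir",np.degrees(np.arctan2(e[1],e[0])))
print("peg->mid",pk+.055*n)
# plate: far edge corners and hole, z top of plate
print(im.max(2)[145,250:395:1].tolist());print(im.max(2)[105:165,320].tolist());print(im.max(2)[145,300:340])
```

```text
[ 0.57664376 -0.01853276  0.20241758]
peg [0.56494651 0.1052191  0.122     ]
corners [[0.53869321 0.08380695 0.104     ]
 [0.5938081  0.08744813 0.104     ]]
mid from edge [0.56130653 0.1604644  0.104     ] edge dir -176.22022601777837
peg->mid [0.56132082 0.16009947 0.122     ]
[216, 217, 216, 216, 211, 192, 153, 107, 84, 79, 80, 79, 79, 80, 79, 77, 76, 77, 76, 78, 79, 78, 80, 79, 79, 79, 78, 78, 78, 78, 79, 79, 79, 79, 78, 79, 79, 80, 81, 79, 77, 79, 80, 80, 81, 80, 81, 82, 82, 83, 83, 81, 83, 83, 82, 79, 74, 89, 136, 182, 202, 196, 159, 118, 100, 98, 98, 99, 98, 98, 97, 98, 100, 98, 99, 98, 98, 99, 99, 98, 94, 84, 73, 63, 65, 71, 77, 77, 77, 76, 77, 77, 77, 78, 78, 77, 77, 76, 76, 77, 76, 75, 76, 76, 76, 75, 75, 73, 72, 73, 72, 72, 74, 74, 75, 76, 75, 75, 74, 76, 76, 77, 77, 75, 72, 72, 73, 74, 73, 74, 74, 74, 76, 87, 137, 190, 212, 215, 214, 213, 214, 213, 213, 213, 214]
[68, 84, 94, 93, 87, 82, 81, 80, 80, 80, 80, 81, 80, 79, 80, 79, 78, 79, 79, 79, 80, 79, 80, 79, 80, 78, 78, 77, 71, 65, 74, 87, 96, 99, 98, 98, 98, 100, 98, 98, 97, 98, 99, 97, 97, 97, 98, 97, 96, 84, 63, 56, 63, 69, 74, 75, 76, 76, 77, 77]
[ 83  81  83  83  82  79  74  89 136 182 202 196 159 118 100  98  98  99
  98  98  97  98 100  98  99  98  98  99  99  98  94  84  73  63  65  71
  77  77  77  76]
```

```bash
cat >> h.py <<'E'
def platec(ci,px,ztop,tcp,R):
    h=plane(ci,[px],ztop,True)[0];c=h-.055*R[:,0];return h,c,(R.T@(c-tcp))*1000
E
python3 - <<'E'
from h import *
ci=cams.camera_info("wrist");s=readout.observe();R=Ro.from_rotvec(s["ee_rot"]).as_matrix()
z=s["position"][2]-.0127+.005
for px in((319.5,143.8),):print(platec(ci,px,z,s["position"],R))
q=plane(ci,[(256.5,145),(384,145)],z,True);print("plate width",np.linalg.norm(q[0]-q[1]),(R.T@(q.mean(0)-s["position"])*1000))
move((0.5613,0.160,0.155),np.radians(4.2))
E
```

```text
(array([0.57116198, 0.03725525, 0.19471758]), array([ 0.57527359, -0.01759083,  0.19476788]), array([ 1.04872314, -1.2895709 ,  7.64981836]))
plate width 0.06891776158136566 [55.79227799 -0.89407734  7.64972455]
turn [-0.0008  0.0009  0.0015] shift cm [17.92 -0.19  4.73]
```

Call:
drive_tool(
  commands=[
    [[0,0,0],[1,0,0],-1],
    [[0,0,0],[3,0,0],-1],
    [[0,0,0],[6,0,0],-1],
    [[0,0,0],[9,0,0],-1],
    [[0,0,0],[12,0,1],-1],
    [[0,0,0],[15,0,2],-1],
    [[0,0,0.0015],[17,-0.1,3],-1],
    [[0,0,0.0015],[17.8,-0.1,4],-1],
    [[0,0,0.0015],[17.8,-0.1,4.7],-1],
    [[0,0,0.0015],[17.8,-0.1,4.7],-1],
    [[0,0,0.0015],[17.8,-0.1,4.7],-1],
    [[0,0,0.0015],[17.8,-0.1,4.7],-1],
  ],
)

```text
clock: 6.67
position: [0.5632, 0.1587, 0.1561]
ee_rot: [2.139, 2.3, -0.0]
force: [-0.2, 0.6, -3.2]
width: 0.127
gripper_force: 35.0
```

Run:
```python
from h import *
s=readout.observe();print(s["clock"],s["position"],s["force"],s["joints"].round(2))
ci=cams.camera_info("wrist");im=cams.get_image("wrist");cv2.imwrite("pics/w4.png",im)
cv2.imwrite("pics/c4.png",cv2.resize(im[90:200,240:400],None,fx=5,fy=5,interpolation=cv2.INTER_CUBIC))
```

```text
6.6667 [0.56320248 0.15868694 0.15612031] [-0.15708043  0.60666987 -3.19742138] [-0.05  0.48 -0.45  1.73  0.25  0.98 -0.52]
```

View pics/c4.png

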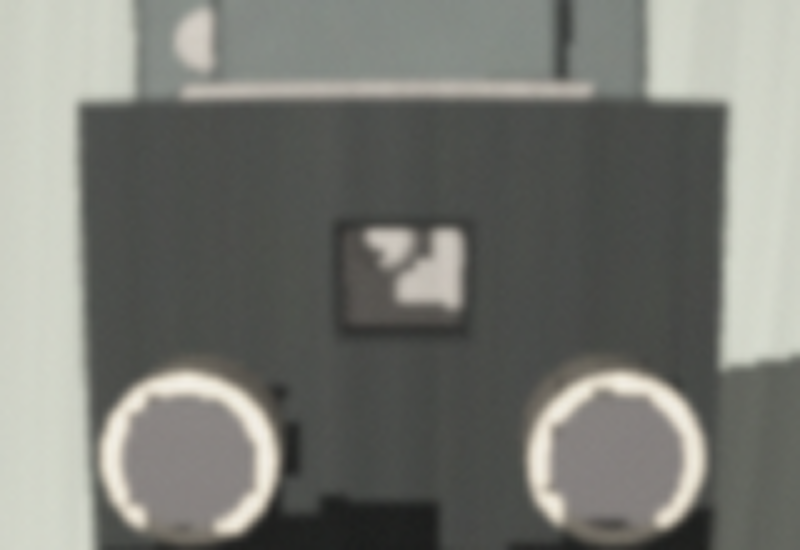

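The crop shows carriage and shadows through the hole (335–470, 222–330) but no clear peg. The carriage's far edge is the bright line at crop y≈90, x 185–592.

Run:
```python
from h import *
ci=cams.camera_info("wrist");s=readout.observe();R=Ro.from_rotvec(s["ee_rot"]).as_matrix();t=s["position"]
f=lambda x,y:(240+(x+.5)/5-.5,90+(y+.5)/5-.5)
e=plane(ci,[f(182,84),f(594,84)],.104,True);print(e,np.linalg.norm(e[0]-e[1]))
n=R[:,0]*[1,1,0];print("mid from far edge",e.mean(0)-.075*n)
z=t[2]-.0127+.005
print(platec(ci,f(403,276),z,t,R))
p=plane(ci,[f(85,200),f(724,200)],z,True);print("plate mid tool",R.T@(p.mean(0)-t)*1000, "rail mid tool",R.T@(e.mean(0)-t)*1000)
far=np.array([.5613,.160,0])+.055*n
P=proj(ci,[far+[0,0,.122],far+[0,0,.104]],True);print("peg crop px",(P-[240,90])*5)
print("cam in tool",R.T@(-ci["R"].T@ci["t"]-t)*1000,R.T@ci["R"][2])
print(R[:,0],R[:,1])
```

```text
[[0.52727565 0.23342862 0.104     ]
 [0.58240131 0.23729372 0.104     ]] 0.055260997228044666
mid from far edge [0.56030172 0.16056043 0.104     ]
(array([0.5583421 , 0.21424418, 0.14860617]), array([0.56234848, 0.1593903 , 0.14863686]), array([ 0.49893664, -0.88943179,  7.66816056]))
plate mid tool [64.15811887 -0.70658933  7.66351008] rail mid tool [76.83992809 -2.88960997 52.26047768]
peg crop px [[392.63142484 244.1572048 ]
 [393.1850472  231.61423797]]
cam in tool [  74.27321664   -0.89969422 -157.12861178] [-2.74301704e-01  1.45697414e-05  9.61643684e-01]
[-7.28431719e-02  9.97343251e-01 -5.57936484e-04] [9.97342879e-01 7.28436979e-02 9.88835800e-04]
```

Call:
drive_tool(
  commands=[
    [[0,0,0],[0.05,-0.06,0.5],-1],
    [[0,0,0],[0.09,-0.12,1],-1],
    [[0,0,0],[0.09,-0.12,1.4],-1],
    [[0,0,0],[0.09,-0.12,1.7],-1],
    [[0,0,0],[0.09,-0.12,1.7],-1],
    [[0,0,0],[0.09,-0.12,1.7],-1],
    [[0,0,0],[0.09,-0.12,1.7],-1],
    [[0,0,0],[0.09,-0.12,1.7],-1],
  ],
)

```text
clock: 7.38
position: [0.5614, 0.1615, 0.1389]
ee_rot: [2.136, 2.303, 0.001]
force: [0.2, 0.8, -4.1]
width: 0.13
gripper_force: 35.0
```

Run:
```python
from h import *
ci=cams.camera_info("wrist");s=readout.observe();R=Ro.from_rotvec(s["ee_rot"]).as_matrix();t=s["position"]
im=cams.get_image("wrist");print(t,s["force"])
cv2.imwrite("pics/c5.png",cv2.resize(im[120:170,290:355],None,fx=12,fy=12,interpolation=cv2.INTER_CUBIC))
n=R[:,0]*[1,1,0]
far=np.array([.5610,.1603,0])+.055*n
P=proj(ci,[far+[0,0,.122],far+[0,0,.104]],True);print("peg crop px",(P-[290,120])*12)
h=t+.055*R[:,0]
q=[h+R@[a,b,.0127-.005+k] for k in(0,.005) for a in(-.0055,.0055) for b in(-.0065,.0065)];print((proj(ci,q,True)-[290,120])*12)
```

```text
[0.5613849  0.16150429 0.13893077] [ 0.2113064   0.80916549 -4.054165  ]
peg crop px [[371.38376113 311.23740398]
 [370.35672149 270.79600577]]
[[237.44462472 431.44617045]
 [527.95080254 431.28938518]
 [235.78645945 186.95443713]
 [529.57595929 186.86773707]
 [241.0026266  415.32743848]
 [523.19884301 415.17566789]
 [239.44945296 177.83782641]
 [524.7013517  177.75020341]]
```

View pics/c5.png

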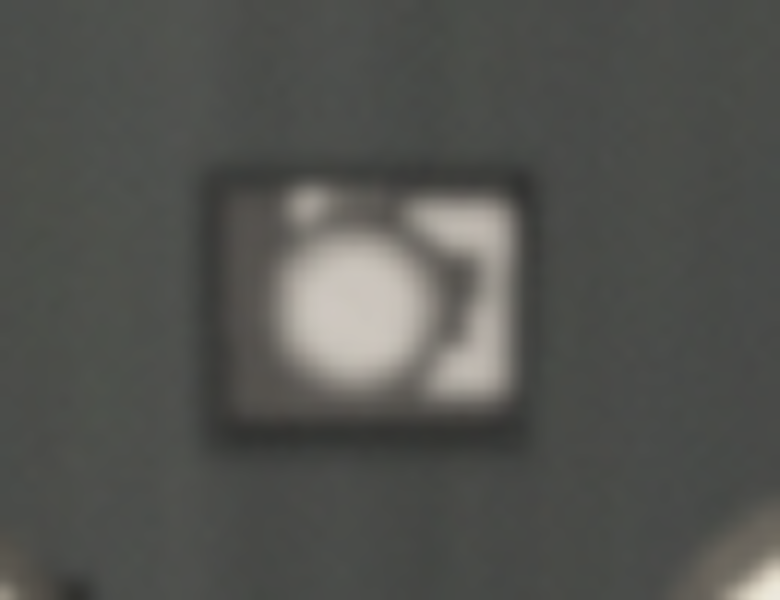

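The peg tip is at crop (354,310) inside the hole outline (213–525, 175–428). Allowing for parallax, it sits about 1 mm toward tool −x and 0.5 mm toward −y of the hole's centre. I'll correct that and feel downward in small steps.

Call:
drive_tool(
  commands=[
    [[0,0,0],[-0.1,-0.05,0],-1],
    [[0,0,0],[-0.1,-0.05,0],-1],
    [[0,0,0],[-0.1,-0.05,0.1],-1],
    [[0,0,0],[-0.1,-0.05,0.2],-1],
    [[0,0,0],[-0.1,-0.05,0.3],-1],
    [[0,0,0],[-0.1,-0.05,0.4],-1],
    [[0,0,0],[-0.1,-0.05,0.5],-1],
    [[0,0,0],[-0.1,-0.05,0.6],-1],
    [[0,0,0],[-0.1,-0.05,0.6],-1],
    [[0,0,0],[-0.1,-0.05,0.6],-1],
  ],
)

```text
clock: 8.27
position: [0.5607, 0.1604, 0.1326]
ee_rot: [-2.136, -2.304, 0.0]
force: [0.4, -0.8, -3.6]
width: 0.124
gripper_force: 35.0
```

Call:
drive_tool(
  commands=[
    [[0,0,0],[0,0,0.1],-1],
    [[0,0,0],[0,0,0.2],-1],
    [[0,0,0],[0,0,0.3],-1],
    [[0,0,0],[0,0,0.4],-1],
    [[0,0,0],[0,0,0.5],-1],
    [[0,0,0],[0,0,0.6],-1],
    [[0,0,0],[0,0,0.7],-1],
    [[0,0,0],[0,0,0.7],-1],
    [[0,0,0],[0,0,0.7],-1],
  ],
)

```text
clock: 9.02
position: [0.5607, 0.1604, 0.1256]
ee_rot: [-2.136, -2.304, 0.0]
force: [-1.3, -0.6, -4.2]
width: 0.127
gripper_force: 35.0
```

Still no contact force. The underside is at about 0.113, so 9 mm remains.

Call:
drive_tool(
  commands=[
    [[0,0,0],[0,0,0.1],-1],
    [[0,0,0],[0,0,0.2],-1],
    [[0,0,0],[0,0,0.3],-1],
    [[0,0,0],[0,0,0.4],-1],
    [[0,0,0],[0,0,0.5],-1],
    [[0,0,0],[0,0,0.6],-1],
    [[0,0,0],[0,0,0.7],-1],
    [[0,0,0],[0,0,0.75],-1],
    [[0,0,0],[0,0,0.8],-1],
    [[0,0,0],[0,0,0.8],-1],
    [[0,0,0],[0,0,0.8],-1],
  ],
)

```text
clock: 9.93
position: [0.5608, 0.1604, 0.1177]
ee_rot: [2.136, 2.304, 0.0]
force: [-0.3, -0.0, -3.5]
width: 0.127
gripper_force: 35.0
```

Call:
drive_tool(
  commands=[
    [[0,0,0],[0,0,0.03],-1],
    [[0,0,0],[0,0,0.06],-1],
    [[0,0,0],[0,0,0.09],-1],
    [[0,0,0],[0,0,0.11],-1],
    [[0,0,0],[0,0,0.11],-1],
    [[0,0,0],[0,0,0.11],-1],
  ],
)

```text
clock: 10.43
position: [0.5608, 0.1604, 0.1167]
ee_rot: [2.136, 2.303, -0.0]
force: [-1.2, -0.1, -1.6]
width: 0.128
gripper_force: 35.0
```

Call:
drive_tool(
  commands=[
    [[0,0,0],[0,0,0.02],-1],
    [[0,0,0],[0,0,0.03],-1],
    [[0,0,0],[0,0,0.03],-1],
  ],
)

```text
clock: 10.68
position: [0.5608, 0.1604, 0.1167]
ee_rot: [2.136, 2.303, 0.0]
force: [-2.5, -1.4, 3.2]
width: 0.13
gripper_force: 35.0
```

Seated: the contact force is about 7 N and the underside is at 0.104. Now I'll ease the grip and release.

Call:
drive_tool(
  commands=[
    [[0,0,0],[0,0,0],-1],
    [[0,0,0],[0,0,0],-1],
    [[0,0,0],[0,0,0],0],
    [[0,0,0],[0,0,0],0],
    [[0,0,0],[0,0,0],0],
    [[0,0,0],[0,0,0],0],
    [[0,0,0],[0,0,0],0],
    [[0,0,0],[0,0,0],0],
    [[0,0,0],[0,0,0],0],
    [[0,0,0],[0,0,0],0],
    [[0,0,0],[0,0,0],0],
    [[0,0,0],[0,0,0],0],
  ],
  newtons=5,
)

```text
clock: 11.68
position: [0.5608, 0.1604, 0.1163]
ee_rot: [2.136, 2.304, -0.0]
force: [0.3, -0.8, 0.0]
width: 0.498
gripper_force: 0.0
```

Call:
drive_tool(
  commands=[
    [[0,0,0],[0,0,-0.5],0],
    [[0,0,0],[0,0,-1.5],0],
    [[0,0,0],[0,0,-3],0],
    [[0,0,0],[0,0,-5],0],
    [[0,0,0],[0,0,-8],0],
    [[0,0,0],[0,0,-11],0],
    [[0,0,0],[0,0,-12],0],
    [[0,0,0],[0,0,-12],0],
    [[0,0,0],[0,0,-12],0],
    [[0,0,0],[0,0,-12],0],
  ],
)

```text
clock: 12.52
position: [0.5603, 0.16, 0.2355]
ee_rot: [-2.136, -2.303, 0.002]
force: [-0.6, 0.2, -0.7]
width: 0.498
gripper_force: 0.0
```

Run:
```python
from h import *
s=readout.observe();print(s["clock"],s["position"],s["force"],s["width"],s["gripper_force"])
im=cams.get_image("wrist");cv2.imwrite("pics/w6.png",im)
```

```text
12.5167 [0.56026505 0.16000791 0.2355323 ] [-0.62669071  0.18460546 -0.71531205] 0.49813616414799117 0.0
```

View pics/w6.png

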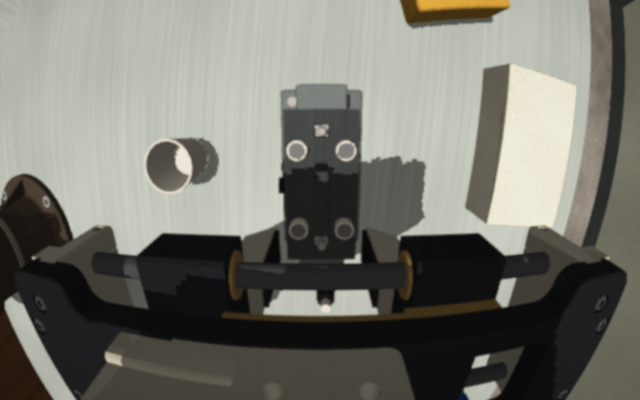

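The plate lies flat on the carriage with the pegs in both holes, at (321,130) and (321,242). The fingers are clear and nothing else has moved.

```bash
python3 -c "
from cell import job
print(job.sign_off())"
```

```text
the job is handed in; nothing more can be done
None
```

The ink-cap plate is hung fully home on both pegs and released, the arm is clear, and the job was handed in at about 12.6 s; sign-off returned no verdict.

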